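Clear the carton and flip the cutter case open

ROBOT

A 7-joint arm with a two-finger parallel gripper is mounted at the origin on the work surface; the furniture and walls round the work are solid. World frame = base frame: x ahead of the robot, y to its left, z up, the work surface at z = 0. Lengths are in m, angles in rad, forces in N, time in s.
With the tool pointing down it reaches from about 0.35 to 0.9 m from the base axis. Payload 8.1 kg.
Tool frame: the origin (TCP) lies at the very end of the fingers, on their centre line; the grasp point (between the pads) lies arm.grip_point_offset behind it (arm.grip_point_offset is the distance from the TCP to the grasp point, in m); z points along the fingers, y is the line along which they close (so a half turn about z gives the same grasp; the last joint's range is limited). The gripper opens to 92 mm and grips with 3 to 60 N. Pads are 19 mm wide; open, the fingers measure 130 mm over their backs; the gripper's body (75 mm by 190 mm) begins 47 mm behind the grasp point.
Start: joints at [-1.217, 0.434, 0.025, 1.573, -0.012, 1.134, -0.075], TCP at [0.276, 0.561, 0.227] pointing down, gripper open.
Joint ranges: [-2.62, 2.62], [-0.44, 2.09], [-1.27, 1.32], [0.08, 2.57], [-1.32, 4.46], [0.12, 2], [-2.74, 2.74]. Speed limits (rad/s): [2.22, 2.22, 3.01, 3.01, 3.14, 3.14, 3.14].

INTERFACE

Orientations are given as a rotation vector (axis times angle).
In Python, from cell import arm gives the robot as it stands. The module is installed in compiled form; this text tells all that it offers.
- The arm moves only by the shell command python3 -m creep 'ROWS' [OPENING] [FORCE]. ROWS is JSON, a list of rows, each a list of 6 numbers: the shift along the tool's x, y, z scaled (see below), then the turn, a rotation vector about the tool's x, y, z scaled (see below). A call has 1 to 20 rows; each row shifts and turns the commanded pose from where the row before left it, along the tool's axes as they then stand; what a row does not reach is not made up. The controller multiplies each number of a shift by 0.4 m and each number of a turn by 120 degrees. A row lasts 1/12 s, in which the tool goes at most 41.7 mm and 7.16 degrees, less where a joint would pass 70% of its speed; a pose out of reach is approached as far as the arm can. A call with a number of a shift or a turn outside -1 to 1 is refused whole. A call with a gripper value outside its range is refused whole. OPENING is the closure, from -1 (fully open) to 1 (shut), set as the call begins (- or left out, the last holds). The fingers move at their own pace and stop on an object; FORCE is the grip in N (left out, the last holds). Time passes only in rows, so rows that do not move let the fingers close. It gives the time, the measured TCP pose, the force, the opening and the grip force at its end, in the units of the state.
- arm.observe(): the state, without advancing time (a new reading comes with each control period).
- arm.get_image(name): name is "scene" or "top"; returns a dict with "frame" (400x640x3 uint8, red, green, blue), "intrinsics" (3x3 intrinsics, pixels), "distortion" ([k1, k2, p1, p2, k3] as OpenCV has them; the pictures are not rectified), "rvec" (rotation vector, rad) and "tvec" (3), from world to camera coordinates, as OpenCV has them. Camera axes: x right, y down, z forward; pixel columns grow to the right and rows downward; lengths in m; the calibration is good to about 2 mm. A picture is of the moment at which its call begins. There is no depth.
- arm.sign_off(): hands the job in; it is judged then, once.
The state is a dict: "clock": time; "joints": joint angles; "dq": joint speeds; "joint_efforts": joint torques, N m; "position": TCP position; "ee_rot": TCP orientation; "force": force on the tool from outside, world axes, zero at the start; "ft_torque": the same for the moment, N m; "width": opening from 0.0 (shut) to 1.0 (fully open); "gripper_force": force on a finger pad.
Only numpy, scipy, OpenCV 4.12 (cv2) and the standard library are available. Lean on these libraries where they do the work, as an engineer would, in place of code of your own. Each camera call takes 0.05 s, during which the arm holds its last target. There are 200 camera calls.

TASK

A small carton stands in front of the wooden cutter case, whose front faces the robot's left, and is in the way of its lid. Working gently and without gripping or lifting anything, push the carton along the case's front, towards either end, with the fingertips until none of it stands in front of the lid's pull ledge, then hook the shut fingertips under the ledge and flip the lid up and over past its balance point, so that it stays open by its own weight. Leave the case where it is and the other things undisturbed.

Things in the scene. Friction and masses are not known exactly. Their poses are not given: they have to be found in the camera images.
- cutter_case: plain plywood case, 100 mm deep (its x) by 160 mm wide (its y) by 70 mm high without the lid, walls 8 mm, 1.6 kg, loose on the table; origin at the centre of its underside. Its front (-x side, with the pull ledge) faces roughly to the robot's left (world +y), within 20 degrees; the hinge runs along its back (+x) top edge. Cutters inside stay below the rim
- case_lid (a joint): hinge of the case's lid: 0 = shut, grows as the front of the lid rises, stop at 2.0 rad. The lid is free (weak friction, light damping, no spring), 0.15 kg: below about 1.5 rad it falls shut, beyond that it falls back by itself to the stop
- ledge_edge (a point): middle of the front edge of the lid's pull ledge, on its underside, 71 mm above the table when shut; moves with the lid. The ledge is the lid board (8 mm thick) carried on 25 mm beyond the case's front wall, 96 mm wide, flat, with nothing below it down to the table. The lid reaches 125 mm from hinge to this edge
- case_hinge (a point): middle of the hinge axis, at the case's back top edge, 70 mm above the table (50 mm behind the case's centre); its y axis is the hinge axis, its x axis points to the back of the case
- carton: small closed brown cardboard carton, 50 mm (its x) by 70 mm (its y) by 40 mm high, light, loose on the table in front of the ledge; origin at the centre of its underside. It starts roughly square to the case, its centre 130 to 150 mm in front of the case's centre
- screw_cup: open grey cup, 72 mm wide, 61 mm high, behind the hinge side of the case; origin at the centre of its underside; not to be disturbed
- star_knob: black star-shaped clamping knob with a stud pointing up, 47 mm wide, 52 mm high, behind the hinge side of the case, next to the cup; origin at the centre of its underside; not to be disturbed
Things that resemble listed ones, but are neither listed nor needed, are in the scene too. Leave any green look-alike of the carton alone. Of the things that look like the cutter_case, take the one that is farthest from the robot's base at the start.

How it is judged:
By the outcome, as a careful person would: the job done as asked, in the order asked, and still so for the second after the job is handed in, with the robot touching nothing.
It also fails if it takes over 58 s, if anything falls off the work surface, if the arm or the gripper's body presses on something with over 40 N, if the wrist force passes 120 N, or if a joint passes its speed limit or range.

## Working session

There is one attempt and no reset: what is moved stays moved. The work goes in short steps, Python scripts to look and compute and a shell command to move; the robot and the scene stay as the last step left them, time stands still between calls to the robot, and variables do not carry over. Pictures are saved under pics/ and viewed, at most 10 in all, crops included, and the job is handed in when it is done.

```bash
mkdir -p pics; cat > h.py <<'E'
import numpy as np, cv2
from cell import arm
from scipy.spatial.transform import Rotation as R
def ray(c,px):
    u=cv2.undistortPoints(np.array([[px]],float),c["intrinsics"],np.array(c["distortion"]))[0,0]
    Rm=cv2.Rodrigues(np.array(c["rvec"],float))[0]; o=-Rm.T@np.array(c["tvec"]).ravel()
    d=Rm.T@np.array([u[0],u[1],1]); return o,d/np.linalg.norm(d)
def onz(c,px,z):
    o,d=ray(c,px); return o+d*(z-o[2])/d[2]
def two(c1,p1,c2,p2):
    o1,d1=ray(c1,p1);o2,d2=ray(c2,p2)
    t=np.linalg.lstsq(np.c_[d1,-d2],o2-o1,rcond=None)[0]
    a=o1+t[0]*d1;b=o2+t[1]*d2
    return (a+b)/2,np.linalg.norm(a-b)
def proj(c,P):
    return cv2.projectPoints(np.array(P,float).reshape(-1,3),np.array(c["rvec"],float),np.array(c["tvec"],float),c["intrinsics"],np.array(c["distortion"],float))[0][:,0]
E
python3 - <<'E'
from h import *
import pickle
c={n:arm.get_image(n) for n in("scene","top")}
pickle.dump(c,open("c0.pkl","wb"))
for n in c: cv2.imwrite(f"pics/{n}0.png",cv2.cvtColor(c[n]["frame"],cv2.COLOR_RGB2BGR)); print(n,ray(c[n],(320,200)))
s=arm.observe();print(s,R.from_rotvec(s["ee_rot"]).as_matrix().round(3), arm.grip_point_offset)
E
```

```text
scene (array([-0.02114941, -0.88928351,  0.7118834 ]), array([ 0.47088943,  0.69019929, -0.54944343]))
top (array([ 0.42742089, -0.06759192,  0.90098657]), array([ 0.10958249, -0.02404605, -0.9936868 ]))
{'clock': 0.1, 'joints': array([-1.21659684,  0.43512452,  0.02495329,  1.57397711, -0.01160168,
        1.1340023 , -0.07508949]), 'dq': array([ 0.00087889,  0.00094299,  0.00104923, -0.00147607,  0.00025172,
        0.00011825,  0.00171864]), 'joint_efforts': array([ 1.43147365e-03, -6.69117737e+01,  9.86932777e-01, -3.15146434e+01,
       -6.06379774e-02,  3.72739148e-02,  7.19259856e-05]), 'position': array([0.27551294, 0.56050152, 0.22605231]), 'ee_rot': array([-7.11334407e-01, -3.05979828e+00,  2.12379385e-03]), 'force': array([-0.62236586, -0.0895916 , -0.10301383]), 'ft_torque': array([ 0.0071727 ,  0.0454343 , -0.03636478]), 'gripper_force': 0.0, 'width': 1.0003706162506982} [[-0.897  0.441 -0.   ]
 [ 0.441  0.897 -0.001]
 [-0.    -0.001 -1.   ]] 0.0188
```

View pics/scene0.png

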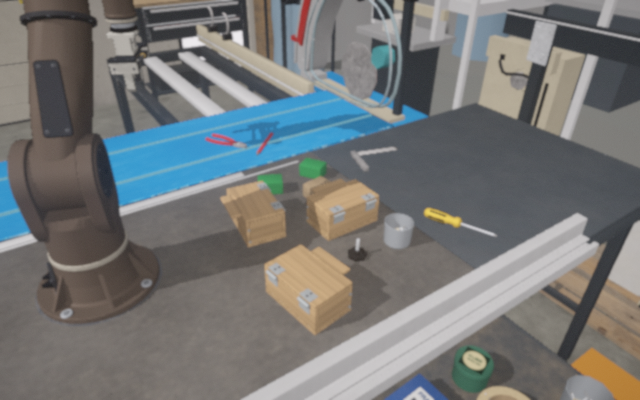

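View pics/top0.png

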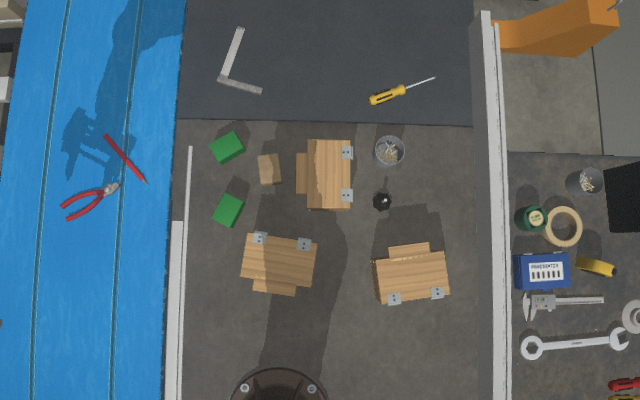

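The scene view has three wooden cases at about (255,213), (342,205) and (308,285). In the top view they are at (280,262), (330,174) and (411,275), with the robot base at (278,390). The case at top (330,174) is the farthest from the base, its ledge points left (+y), and the cup and knob stand behind its hinges, so it fits the description. The brown carton is at top (269,169). The two green look-alikes are at (227,147) and (228,210). I'll confirm this in one enlarged crop and measure.

```bash
python3 - <<'E'
from h import *
import pickle
c=pickle.load(open("c0.pkl","rb"))
t=cv2.cvtColor(c["top"]["frame"],cv2.COLOR_RGB2BGR)[115:245,205:415]
s=cv2.cvtColor(c["scene"]["frame"],cv2.COLOR_RGB2BGR)[150:280,245:425]
a=cv2.resize(t,None,fx=2,fy=2,interpolation=cv2.INTER_CUBIC);b=cv2.resize(s,None,fx=2,fy=2,interpolation=cv2.INTER_CUBIC)
cv2.imwrite("pics/crop0.png",np.hstack([a,b]))
hsv=cv2.cvtColor(c["top"]["frame"],cv2.COLOR_RGB2HSV)
for p in [(269,169),(330,174),(300,174),(300,220)]: print(p,hsv[p[1],p[0]])
m=((hsv[...,0]<25)&(hsv[...,1]>60)&(hsv[...,2]>90)).astype(np.uint8)*255
m[:,:200]=0;m[:,420:]=0
for k in cv2.findContours(m,0,2)[0]:
    if cv2.contourArea(k)<200: continue
    r=cv2.minAreaRect(k);print(cv2.contourArea(k),r)
    print(cv2.approxPolyDP(k,3,True)[:,0].tolist())
g=((hsv[...,0]>45)&(hsv[...,0]<85)&(hsv[...,1]>120)).astype(np.uint8)*255; g[:,:200]=0;g[:,420:]=0
for k in cv2.findContours(g,0,2)[0]:
    if cv2.contourArea(k)>200: print("green",[onz(c["top"],p,.04)[:2].round(3).tolist() for p in cv2.boxPoints(cv2.minAreaRect(k))])
E
```

```text
(269, 169) [ 17  84 152]
(330, 174) [ 17 105 187]
(300, 174) [ 17 102 135]
(300, 220) [21 24 75]
2076.5 ((397.174072265625, 273.5471496582031), (59.18916320800781, 47.06608200073242), 86.72950744628906)
[[419, 243], [390, 246], [388, 258], [373, 260], [379, 298], [375, 298], [382, 304], [391, 292], [399, 291], [402, 301], [419, 298]]
3379.0 ((277.4419250488281, 265.20135498046875), (72.47061157226562, 57.03031921386719), 8.972626686096191)
[[247, 232], [240, 276], [254, 279], [253, 290], [294, 296], [297, 285], [310, 287], [317, 243], [311, 242], [310, 250], [295, 248], [297, 240], [268, 235], [266, 243], [259, 244], [253, 243], [252, 233]]
583.0 ((269.0923156738281, 169.2384796142578), (31.008682250976562, 21.20993995666504), 82.87498474121094)
[[276, 153], [257, 156], [262, 185], [280, 180]]
3140.5 ((323.0, 174.5), (71.0, 54.0), 90.0)
[[307, 139], [307, 152], [296, 153], [296, 193], [307, 194], [307, 207], [347, 210], [350, 203], [340, 200], [340, 189], [350, 187], [350, 160], [340, 157], [340, 146], [349, 145], [350, 141]]
316.0 ((386.8675231933594, 94.12136840820312), (11.09033489227295, 38.93415832519531), 70.70995330810547)
[[405, 87], [399, 84], [373, 94], [369, 102], [375, 104], [404, 94]]
green [[0.475, 0.168], [0.536, 0.138], [0.512, 0.091], [0.451, 0.121]]
green [[0.652, 0.184], [0.688, 0.125], [0.638, 0.095], [0.602, 0.153]]
```

View pics/crop0.png

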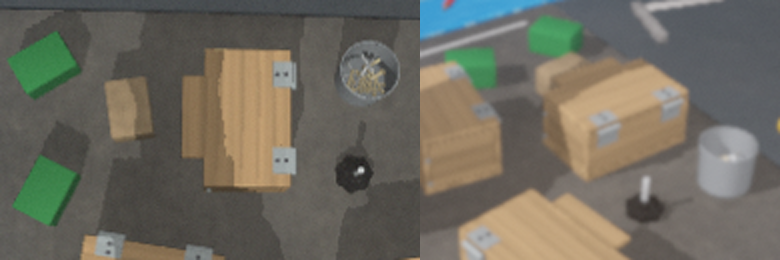

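The crop confirms the target. The case has its ledge on the left (top px x=296, y=153–193), the brown carton stands in front of it, and the green boxes are clear of it. Next I'll check heights by two-view triangulation.

```bash
python3 - <<'E'
from h import *
import pickle
c=pickle.load(open("c0.pkl","rb"));T,S=c["top"],c["scene"]
for n,a,b in[("back near",(350,210),(325,221)),("back far",(351,140),(378,196)),("front near",(307,208),(309,197)),("front far",(307,139),(353.5,180))]: print(n,two(T,a,S,b))
f=lambda p,z:onz(T,p,z)[:2].round(4)
for n,p,z in[("ledge far",(296,153),.079),("ledge near",(296,193),.079),("lid FL",(307,139),.079),("FN",(307,207.5),.079),("BF",(351,140),.079),("BN",(350,210),.079)]: print(n,f(p,z))
for p in[(276,153),(257,156),(262,185),(280,180)]: print("carton",f(p,.04), f(p,0))
print("mat edge",f((290,121),0))
E
```

```text
back near (array([ 0.49643082, -0.15677205,  0.06178982]), np.float64(0.003978203960639432))
back far (array([ 0.65989368, -0.15682018,  0.07635407]), np.float64(0.0011219113630592118))
front near (array([ 0.50387737, -0.06087071,  0.07547175]), np.float64(0.009911207705695979))
front far (array([ 0.6599785 , -0.05415502,  0.07292009]), np.float64(0.00222482881676241))
ledge far [ 0.6255 -0.0303]
ledge near [ 0.5329 -0.0327]
lid FL [ 0.6593 -0.0548]
FN [ 0.5004 -0.0584]
BF [ 0.6596 -0.1568]
BN [ 0.4967 -0.1559]
carton [0.6338 0.0195] [0.6434 0.0236]
carton [0.6254 0.0649] [0.6346 0.071 ]
carton [0.5553 0.0502] [0.5613 0.0557]
carton [0.5683 0.0078] [0.5748 0.0113]
mat edge [ 0.7277 -0.0092]
```

Two-view heights come to 73–76 mm for three corners, which agrees with the lid. The fourth gives 62 mm and is a rough pick. The case centre is about (0.579, -0.106) with yaw near 0. The ledge spans x 0.533–0.626 with its edge at y=-0.031. The carton centre is about (0.596, 0.036). I'll push towards +x, which is free up to the mat seam at 0.728, because the other way is blocked by a green box and another case.

```bash
python3 -m creep '[[0,0,0,0,0,0.059],[0,0,0,0,0,0.059],[0,0,0,0,0,0.059],[0,0,0,0,0,0.059],[0,0,0,0,0,0.059],[0,0,0,0,0,0.059],[0,0,0,0,0,0.059],[0,0,0,0,0,0.059],[0,0,0,0,0,0.059],[0,0,0,0,0,0]]' 1 20
python3 -m creep '[[-0.066,0.031,0,0,0,0],[-0.066,0.031,0,0,0,0],[-0.066,0.031,0,0,0,0],[-0.066,0.031,0,0,0,0],[-0.066,0.031,0,0,0,0],[-0.066,0.031,0,0,0,0],[-0.066,0.031,0,0,0,0],[-0.066,0.031,0,0,0,0],[-0.066,0.031,0,0,0,0],[-0.066,0.031,0,0,0,0],[-0.066,0.031,0,0,0,0],[-0.066,0.031,0,0,0,0],[-0.066,0.031,0,0,0,0],[-0.066,0.031,0,0,0,0],[-0.066,0.031,0,0,0,0],[-0.066,0.031,0,0,0,0],[-0.066,0.031,0,0,0,0],[-0.066,0.031,0,0,0,0],[-0.066,0.031,0,0,0,0],[0,0,0,0,0,0]]'
python3 -c "
from h import *
s=arm.observe();print(s['joints'].round(2),R.from_rotvec(s['ee_rot']).as_matrix().round(3))"
```

```text
clock: 0.93
position: [0.2754, 0.5608, 0.2263]
ee_rot: [2.225, 2.217, -0.001]
force: [0.4, 0.3, 0.7]
width: 0.322
gripper_force: 0.0
clock: 2.6
position: [0.514, 0.0535, 0.2271]
ee_rot: [2.22, 2.218, -0.001]
force: [-0.6, -2.0, 0.2]
width: 0.003
gripper_force: 0.0
[-0.62  0.27  0.52  1.87 -0.15  1.04 -0.04] [[ 0.001  1.     0.002]
 [ 1.    -0.001 -0.003]
 [-0.003  0.002 -1.   ]]
```

```bash
python3 -m creep '[[-0.0055,0,0.063,0,0,0],[-0.0055,0,0.063,0,0,0],[-0.0055,0,0.063,0,0,0],[-0.0055,0,0.063,0,0,0],[-0.0055,0,0.063,0,0,0],[-0.0055,0,0.063,0,0,0],[-0.0055,0,0.063,0,0,0],[-0.0055,0,0.063,0,0,0],[0,0,0,0,0,0],[0,0,0,0,0,0]]'
python3 - <<'E'
from h import *
t=arm.get_image("top");cv2.imwrite("pics/t1.png",cv2.resize(cv2.cvtColor(t["frame"],cv2.COLOR_RGB2BGR)[100:300,200:420],None,fx=2.5,fy=2.5))
E
```

```text
clock: 3.43
position: [0.5112, 0.0419, 0.0245]
ee_rot: [-2.216, -2.225, 0.004]
force: [0.7, 0.4, 0.4]
width: 0.002
gripper_force: 0.0
```

View pics/t1.png

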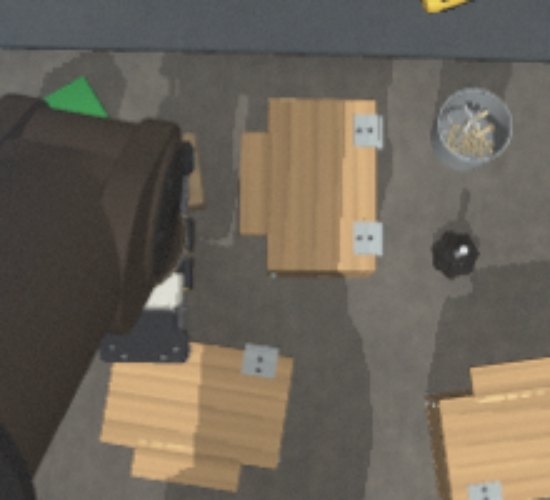

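The arm hides most of the carton, but its right edge shows at crop (195,170). The body is clear of the near case and nothing is touching. I'll push gently.

```bash
python3 -m creep '[[-0.007,0,0,0,0,0],[-0.007,0,0,0,0,0],[0,0.0125,0,0,0,0],[0,0.0125,0,0,0,0],[0,0.0125,0,0,0,0],[0,0.0125,0,0,0,0],[0,0.0125,0,0,0,0],[0,0.0125,0,0,0,0],[0,0.0125,0,0,0,0],[0,0.0125,0,0,0,0],[0,0.0125,0,0,0,0],[0,0.0125,0,0,0,0],[0,0.0125,0,0,0,0],[0,0.0125,0,0,0,0],[0,0.0125,0,0,0,0],[0,0.0125,0,0,0,0],[0,0.0125,0,0,0,0],[0,0,0,0,0,0]]'
python3 - <<'E'
from h import *
a=arm.get_image("top")["frame"][100:300,200:420];b=arm.get_image("scene")["frame"][120:280,230:430]
a=cv2.resize(a,(440,400));b=cv2.resize(b,(360,288));b=np.vstack([b,np.zeros((112,360,3),np.uint8)])
cv2.imwrite("pics/t2.png",cv2.cvtColor(np.hstack([a,b]),cv2.COLOR_RGB2BGR))
E
```

```text
clock: 4.98
position: [0.5886, 0.0366, 0.0252]
ee_rot: [2.219, 2.223, 0.001]
force: [-0.7, -0.2, 0.9]
width: 0.002
gripper_force: 0.0
```

View pics/t2.png

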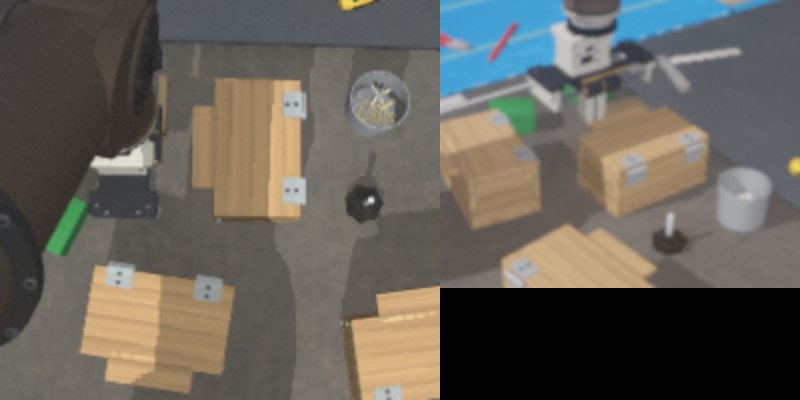

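The carton slides along ahead of the fingers, with its right edge at crop (165,100), and nothing else has moved. I'll continue about 42 mm, back off, rise and look.

```bash
python3 -m creep '[[0,0.013,0,0,0,0],[0,0.013,0,0,0,0],[0,0.013,0,0,0,0],[0,0.013,0,0,0,0],[0,0.013,0,0,0,0],[0,0.013,0,0,0,0],[0,0.013,0,0,0,0],[0,0.013,0,0,0,0],[0,0,0,0,0,0],[0,-0.03,0,0,0,0],[0,-0.05,0,0,0,0],[0.02,-0.02,-0.08,0,0,0],[0.06,0,-0.09,0,0,0],[0.09,0,-0.05,0,0,0],[0.1,0,0,0,0,0],[0.1,0,0,0,0,0],[0.1,0,0,0,0,0],[0.1,0,0,0,0,0],[0.05,0,0,0,0,0],[0,0,0,0,0,0]]'
python3 - <<'E'
from h import *
t=arm.get_image("top");a=t["frame"]
cv2.imwrite("pics/t3.png",cv2.cvtColor(cv2.resize(a[100:250,180:420],None,fx=3,fy=3),cv2.COLOR_RGB2BGR))
hsv=cv2.cvtColor(a,cv2.COLOR_RGB2HSV)
m=((hsv[...,0]<25)&(hsv[...,1]>60)&(hsv[...,2]>90)).astype(np.uint8)*255
m[:,:200]=0;m[:,365:]=0;m[230:]=0;m[:90]=0
for k in cv2.findContours(m,0,2)[0]:
    if cv2.contourArea(k)<200: continue
    q=cv2.approxPolyDP(k,3,True)[:,0];print(q.tolist())
    print([onz(t,p,.04)[:2].round(3).tolist() for p in cv2.boxPoints(cv2.minAreaRect(k))])
E
```

```text
clock: 6.75
position: [0.5867, 0.2916, 0.1113]
ee_rot: [-2.208, -2.231, -0.003]
force: [0.0, 0.4, -0.6]
width: 0.002
gripper_force: 0.0
[[307, 139], [307, 152], [296, 153], [296, 193], [307, 194], [307, 207], [347, 210], [350, 203], [340, 200], [340, 189], [350, 187], [350, 160], [340, 157], [340, 146], [349, 145], [350, 141]]
[[0.67, -0.028], [0.673, -0.159], [0.5, -0.16], [0.497, -0.032]]
[[265, 120], [262, 147], [276, 151], [275, 148], [283, 147], [284, 122]]
[[0.639, 0.054], [0.716, 0.053], [0.714, 0.001], [0.637, 0.004]]
```

View pics/t3.png

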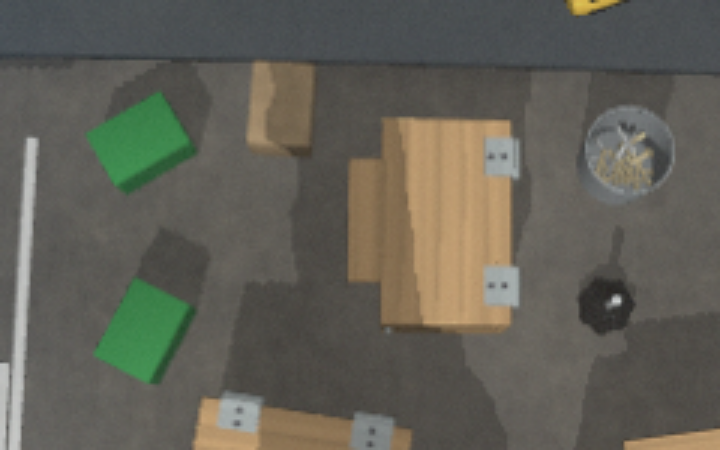

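The carton now spans x 0.638–0.715, clear of the ledge end at 0.626 (crop: carton bottom row 155, ledge top row 158, with the carton lower in height). The case and greens are unmoved. I'll tilt the tool.

```bash
python3 -m creep '[[0,-0.004,0,0,-0.059,0],[0,-0.004,0,0,-0.059,0],[0,-0.004,0,0,-0.059,0],[0,-0.004,0,0,-0.059,0],[0,-0.004,0,0,-0.059,0],[0,-0.004,0,0,-0.059,0],[0,0,0,0,-0.059,0],[0,0,0,0,0,0],[0,0,0,0,0,0]]'
python3 -c "
from h import *
s=arm.observe();print(s['joints'].round(2),R.from_rotvec(s['ee_rot']).as_matrix().round(3))"
```

```text
clock: 7.55
position: [0.5783, 0.2835, 0.1092]
ee_rot: [1.702, 1.709, -0.791]
force: [0.5, 0.1, 0.9]
width: 0.003
gripper_force: 0.0
[-1.17  1.05  0.69  1.26  0.09  1.51 -0.63] [[-0.004  1.     0.001]
 [ 0.647  0.003 -0.763]
 [-0.763 -0.003 -0.647]]
```

```bash
python3 -m creep '[[-0.034,0,0.0475,0,0,0],[-0.034,0,0.0475,0,0,0],[-0.034,0,0.0475,0,0,0],[-0.034,0,0.0475,0,0,0],[-0.034,0,0.0475,0,0,0],[-0.034,0,0.0475,0,0,0],[-0.034,0,0.0475,0,0,0],[-0.034,0,0.0475,0,0,0],[-0.034,0,0.0475,0,0,0],[-0.034,0,0.0475,0,0,0],[0,0,0,0,0,0],[0,0,0,0,0,0]]'
python3 -c "
from h import *
s=arm.observe();print(s['joints'].round(2),R.from_rotvec(s['ee_rot']).as_matrix().round(3))"
```

```text
clock: 8.55
position: [0.5791, 0.0471, 0.0947]
ee_rot: [1.715, 1.704, -0.784]
force: [-0.5, 0.0, 0.2]
width: 0.008
gripper_force: 0.0
[-1.05  0.92  0.75  1.72  0.22  1.08 -0.56] [[ 0.006  1.    -0.002]
 [ 0.652 -0.005 -0.758]
 [-0.758  0.003 -0.652]]
```

```bash
python3 -m creep '[[0.0035,0,0.034,0,0,0],[0.0035,0,0.034,0,0,0],[0.0035,0,0.034,0,0,0],[0.0035,0,0.034,0,0,0],[0.0035,0,0.034,0,0,0],[0,0,0,0,0,0],[-0.0126,0,0.0149,0,0,0],[-0.0126,0,0.0149,0,0,0],[-0.0126,0,0.0149,0,0,0],[-0.0126,0,0.0149,0,0,0],[-0.0126,0,0.0149,0,0,0],[0,0,0,0,0,0],[0,0,0,0,0,0]]'
python3 - <<'E'
from h import *
a=arm.get_image("top")["frame"][100:300,200:420];b=arm.get_image("scene")["frame"][120:280,230:430]
a=cv2.resize(a,(440,400));b=cv2.resize(b,(360,288));b=np.vstack([b,np.zeros((112,360,3),np.uint8)])
cv2.imwrite("pics/t4.png",cv2.cvtColor(np.hstack([a,b]),cv2.COLOR_RGB2BGR))
E
```

```text
clock: 9.63
position: [0.5792, -0.0359, 0.0427]
ee_rot: [1.706, 1.708, -0.788]
force: [0.1, 0.5, 0.1]
width: 0.007
gripper_force: 0.0
```

View pics/t4.png

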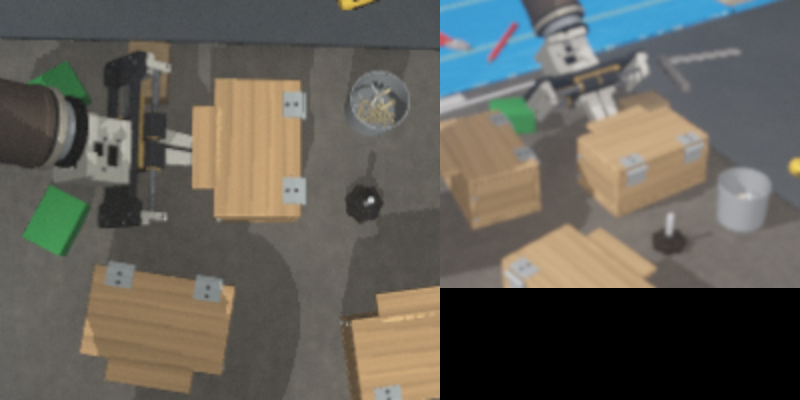

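The shut fingertips are just under the ledge (top crop (190,150)), nothing is touching, and the carton is clear. I'll lift to about 30°.

```bash
python3 -m creep '[[-0.0073,0,-0.0062,0,0,0],[-0.0073,0,-0.0062,0,0,0],[-0.0073,0,-0.0062,0,0,0],[-0.017,0,-0.011,0,0,0],[-0.017,0,-0.011,0,0,0],[-0.017,0,-0.011,0,0,0],[-0.017,0,-0.011,0,0,0],[-0.0195,0,-0.006,0,0,0],[-0.0195,0,-0.006,0,0,0],[-0.0195,0,-0.006,0,0,0],[-0.0195,0,-0.006,0,0,0],[0,0,0,0,0,0]]'
python3 - <<'E'
from h import *
a=arm.get_image("top")["frame"][100:300,200:420];b=arm.get_image("scene")["frame"][120:280,230:430]
a=cv2.resize(a,(440,400));b=cv2.resize(b,(360,288));b=np.vstack([b,np.zeros((112,360,3),np.uint8)])
cv2.imwrite("pics/t5.png",cv2.cvtColor(np.hstack([a,b]),cv2.COLOR_RGB2BGR))
s=arm.observe();print(s['joints'].round(2))
E
```

```text
clock: 10.73
position: [0.5795, -0.054, 0.1179]
ee_rot: [1.707, 1.706, -0.787]
force: [0.4, 0.7, -0.6]
width: 0.004
gripper_force: 0.3
[-0.97  0.86  0.8   1.83  0.3   0.94 -0.5 ]
```

View pics/t5.png

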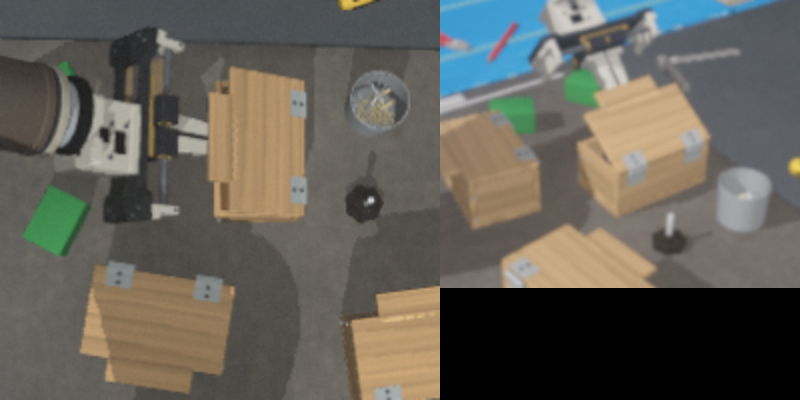

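The lid is about 30° open, resting on the fingertips, and the forces are tiny. I'll continue the arc.

```bash
python3 -m creep '[[-0.0204,0,-0.001,0,0,0],[-0.0204,0,-0.001,0,0,0],[-0.0204,0,-0.001,0,0,0],[-0.0204,0,-0.001,0,0,0],[-0.02,0,0.0043,0,0,0],[-0.02,0,0.0043,0,0,0],[-0.02,0,0.0043,0,0,0],[-0.02,0,0.0043,0,0,0],[-0.018,0,0.0093,0,0,0],[-0.018,0,0.0093,0,0,0],[-0.018,0,0.0093,0,0,0],[-0.018,0,0.0093,0,0,0],[-0.015,0,0.0137,0,0,0],[-0.015,0,0.0137,0,0,0],[-0.015,0,0.0137,0,0,0],[-0.015,0,0.0137,0,0,0],[-0.011,0,0.0172,0,0,0],[-0.011,0,0.0172,0,0,0],[0,0,0,0,0,0]]'
python3 - <<'E'
from h import *
a=arm.get_image("top")["frame"][100:300,200:420];b=arm.get_image("scene")["frame"][120:280,230:430]
a=cv2.resize(a,(440,400));b=cv2.resize(b,(360,288));b=np.vstack([b,np.zeros((112,360,3),np.uint8)])
cv2.imwrite("pics/t6.png",cv2.cvtColor(np.hstack([a,b]),cv2.COLOR_RGB2BGR))
s=arm.observe();print(s['joints'].round(2))
E
```

```text
clock: 12.42
position: [0.5787, -0.1791, 0.176]
ee_rot: [1.707, 1.706, -0.789]
force: [-0.0, -1.1, -0.1]
width: 0.003
gripper_force: 0.0
[-0.84  0.75  0.88  1.9   0.42  0.85 -0.38]
```

View pics/t6.png

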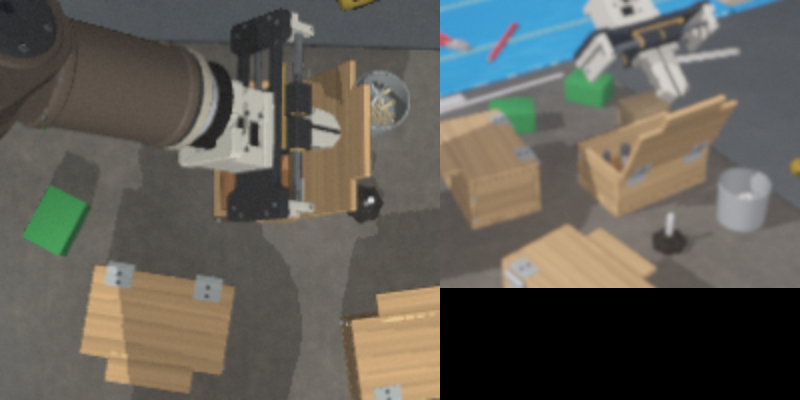

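The lid has gone past its balance point and fallen back towards the stop, clear of the cup and knob. I'll withdraw along the tool axis and check.

```bash
python3 -m creep '[[0,0,-0.03,0,0,0],[0,0,-0.06,0,0,0],[0,0,-0.06,0,0,0],[0,0,-0.06,0,0,0],[0.03,0,-0.06,0,0,0],[0.04,0,-0.05,0,0,0],[0.05,0,-0.06,0,0,0],[0.05,0,-0.06,0,0,0],[0.05,0,-0.06,0,0,0],[0.05,0,-0.06,0,0,0],[0.05,0,-0.06,0,0,0],[0,0,0,0,0,0],[0,0,0,0,0,0],[0,0,0,0,0,0],[0,0,0,0,0,0],[0,0,0,0,0,0],[0,0,0,0,0,0]]'
python3 - <<'E'
from h import *
a=arm.get_image("top")["frame"][100:300,200:420];b=arm.get_image("scene")["frame"][120:280,230:430]
a=cv2.resize(a,(440,400));b=cv2.resize(b,(360,288));b=np.vstack([b,np.zeros((112,360,3),np.uint8)])
cv2.imwrite("pics/t7.png",cv2.cvtColor(np.hstack([a,b]),cv2.COLOR_RGB2BGR))
E
```

```text
clock: 13.93
position: [0.5789, 0.0938, 0.2396]
ee_rot: [1.707, 1.707, -0.788]
force: [0.3, 0.2, -0.2]
width: 0.003
gripper_force: 0.0
```

View pics/t7.png

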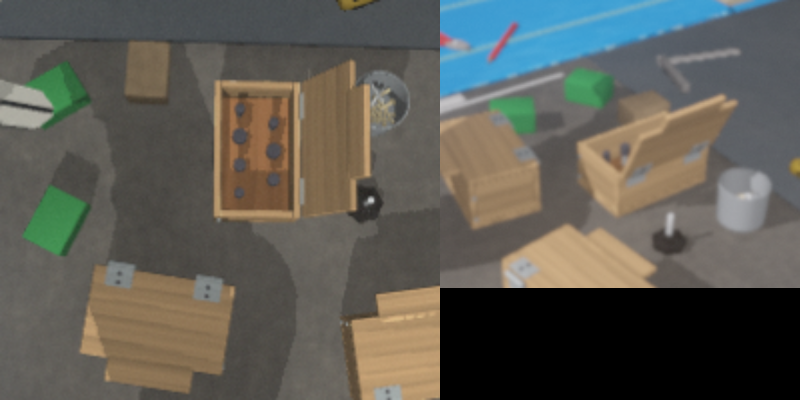

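The lid stays open by itself. The case, the greens, the cup and the knob are where they were, the carton is clear of the ledge, and the arm is free.

```bash
python3 -c "
from cell import arm
print(arm.sign_off())"
```

```text
the job is handed in; nothing more can be done
None
```

Job handed in at about 14 s: the carton was pushed clear of the ledge towards +x, and the lid was flipped past its balance point and stayed open by itself, with the last picture showing the case, cup, knob and green boxes where they were.

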